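# Prise the tight lid off the sharpening-stone box

## Task

The lid of the raised sharpening-stone box is stuck flush in its rim. Prise its notched end up with the pry bar, set in the notch under the lid and rocked down over the steel pin; then lift the lid out and lay it gently flat on the bench, and leave the pry bar lying on the bench too. Don't disturb the chisels or the small round tin.

Things in the scene. Friction and masses are not known exactly. Their poses are not given: they have to be found in the camera images.
- stone_box: Raised wooden sharpening-stone box, fixed to the bench: a block stand with the box on top, 199 (x) x 88 mm, rim 112 mm above the bench. Origin: centre of its underside, on the bench; z up, x along it. The middle of its -x end wall (13 mm thick) has an open-topped notch 36 mm wide, through which a bar can slide in level, along +x, under the lid
- rim (a point): Centre of the box's mouth, level with the rim, 112 mm above the bench; axes as the box. The lid rests 10 mm below on seats 6 mm wide along the long walls, 50 mm apart. Between the seats the box is hollow down to 80 mm above the bench (the stone's top). Two sprung rubber pads in the long walls, 67 to 83 mm from the lid's notched end, squeeze its edges: some 30 to 40 N to start it
- fulcrum (a point): The fulcrum: middle of the top of a round steel pin, 10 mm thick, fixed across the notch along the box's y. At x = -93, y = 0, z = 93 mm in the box frame: 9 mm below the lid's underside and 8.5 mm outside the lid's end. Axes as the box
- lid: Flat wooden lid, 170 (x) x 60 (y) x 10 mm, about 0.12 kg, sunk flush in the rim. Origin: centre of its underside; axes as the box at the start. It is tight: see rim. Lifted within 60 mm of its notched end it turns about the far end, and stays proud by itself when the bar is withdrawn; lifted farther in, the wrong end would rise
- lid_end (a point): Middle of the upper edge of the lid's notched end (x = -85, y = 0, z = 10 mm in the lid frame); at the start level with the rim. When it stands 6 mm or more proud, the lid's long edges can be gripped there from above, 60 mm apart, and the lid pulled out
- pry_bar: Flat pry bar, 218 mm long, 0.2 kg, loose on the bench. Origin: middle of the underside of its handle; z up, x towards the tip. Wooden handle 104 x 22 x 16 mm (x -52 to +52), to be gripped across its 22 mm width; steel blade 20 mm wide, 5 mm thick, underside level with the handle's, out to the tip at x = +163 mm; the last 26 mm are ground down to 3 mm. Balances about 25 mm ahead of its origin
- bar_heel (a point): Point on the underside of the blade 50 mm behind the tip (x = +113 mm in the bar frame), axes as the bar. With this point on the fulcrum pin, rocking the handle down by 0.25 rad lifts the lid's end about 10 mm, by 0.35 rad about 15 mm, and takes 10 to 20 N at the handle; when the bar is withdrawn the lid's end comes to rest about 10 mm proud
- free_bench (a point): Middle of a clear piece of bench (x +-90, y +-70 mm about this point, world axes) where the bar starts and where both bar and lid can be laid. Between it and the box a fixed strip of wood, 22 mm high, lies on the bench; a flat 2 mm steel rule runs under the box
- chisel_a: Bystander: bench chisel 214 mm long, 38 mm high, on the bench on the robot's side of the box; origin under its middle
- paste_tin: Bystander: small round flat tin, 77 mm across, 16 mm high, on the bench towards the robot; origin under its centre

How it is judged (in metres and radians):
On the way:
1. the pry bar lifts the lid's notched end at least 3 mm out of its seat (z of lid_end in the frame of stone_box above 0.115 m and contact force between pry_bar and lid above 3 N and contact force between the fingers and lid below 0.5 N), for 0.05 s.
At the end, for the whole second after the job is handed in: The lid lies flat on the bench (within 0.06 rad, origin under 14 mm high) and still; the pry bar lies on the bench too (origin under 20 mm high, within 0.15 rad of level), still (height (world z) of lid below 0.014 m and angle between the z axis of lid and the z axis of stone_box, either way round below 0.06 rad and linear speed of each of lid, pry_bar below 0.02 m/s and height (world z) of pry_bar below 0.02 m and angle between pry_bar's own x axis and vertical between 1.42 and 1.72 rad); the robot touches nothing.
It fails at once if a chisel pushed more than 30 mm (distance of chisel_a from where it was at the start of the episode above 0.03 m).
It fails at once if the small tin pushed more than 30 mm (distance of paste_tin from where it was at the start of the episode above 0.03 m).
It fails at once if the lid dropped or thrown on to the bench (faster than 0.6 m/s within 60 mm of it) (linear speed of lid above 0.6 m/s and height (world z) of lid below 0.06 m).
It also fails if it takes over 58 s, if anything falls off the work surface, if the arm or the gripper's body presses on something with over 40 N, if the wrist force passes 120 N, or if a joint passes its speed limit or range.

## Robot

A 7-joint arm with a two-finger parallel gripper is mounted at the origin on a cart in front of the work surface, level with it; the furniture and walls round the work are solid. World frame = base frame: x ahead of the robot, y to its left, z up, the work surface at z = 0. Lengths are in m, angles in degrees, forces in N, time in s.
With the tool pointing down it reaches from about 0.4 to 0.875 m from the base axis. Payload 6.5 kg.
Tool frame: the origin (TCP) lies midway between the tips of the shut fingers; the grasp point (between the pads) lies 19 mm behind it; z points along the fingers, y is the line along which they close (so a half turn about z gives the same grasp; the last joint's range is limited). The gripper opens to 85 mm and grips with 20 to 120 N. Pads are 22 mm wide; open, the fingers measure 114 mm over their backs; the gripper's body (76 mm by 85 mm) begins 54 mm behind the grasp point. The pads swing forward as they close: fully open they stand 13 mm farther back than shut.
Start: joints at [68.743, 30.733, -0.252, 88.115, 0.149, 61.152, -4.079], TCP at [0.195, -0.62, 0.231] pointing down, gripper open.
Joint ranges: [-154.64, 154.64], [-21.42, 123.67], [-72.66, 72.17], [13.99, 137.28], [-74.86, 254.86], [10.95, 109.41], [-158.01, 158.01]. Speed limits (degrees/s): [136.94, 136.94, 180, 180, 180, 180, 180].

## Interface

Orientations are given as [roll, pitch, yaw] about the fixed x, y, z axes, in that order (R = Rz(yaw) Ry(pitch) Rx(roll)).
In Python, from bench import env gives the robot as it stands.
- The arm moves only by the shell command python3 inch.py 'ROWS' [FORCE]. ROWS is a JSON list of rows, 1 to 5 of them, each of 7 numbers: dx, dy, dz in units of 50 mm, then a rotation vector rx, ry, rz in units of 5 degrees, then the finger opening in m; each row shifts and turns the commanded pose from where the row before left it, along the tool's axes as they then stand; what a row does not reach is not made up. A row lasts 1/12 s, in which the tool goes at most 0.0417 m and 7.16 degrees, less where a joint would pass 70% of its speed; a pose out of reach is approached as far as the arm can. The fingers move at their own pace and stop on an object; FORCE is the grip in N (left out, the last holds). Time passes only in rows, so rows that do not move let the fingers close. It prints the time, the measured TCP pose, the force, the opening and the grip force at its end. Input that does not fit is refused with a message, and nothing moves.
- env.get_state(): the state, without advancing time (a new reading comes with each control period).
- env.camera(name): name is "scene" or "top"; returns a dict with "image" (480x640x3 uint8, red, green, blue), "range_z" (480x640 float32, m along the optical axis (not along the pixel's ray), 0 where there is no reading), "fov_y" (degrees; the focal length in pixels is half the picture's height over the tangent of half this angle, whatever the lens; pixels are square), "cx", "cy" (the principal point, pixels), "T" (4x4, takes a point from camera to world coordinates). Camera axes: x right, y up, looking along -z (the intrinsics and any distortion apply to the point x, -y, -z); pixel columns grow to the right and rows downward; lengths in m; the calibration is good to about 2 mm. A picture is of the moment at which its call begins.
- env.finish_job(): hands the job in; it is judged then, once.
The state is a dict: "clock": time; "qpos": joint angles; "qvel": joint speeds; "joint_torque": joint torques, N m; "eef_pos": TCP position; "tool_rot": TCP orientation; "wrist_force": force on the tool from outside, world axes, zero at the start; "torque": the same for the moment, N m; "gripper_width": finger opening in m; "grip_force": force on a finger pad.
Only numpy, scipy, OpenCV 4.12 (cv2) and the standard library are available. Lean on these libraries where they do the work, as an engineer would, in place of code of your own. Each camera call takes 0.05 s, during which the arm holds its last target. There are 200 camera calls.

## Working session

There is one attempt and no reset: what is moved stays moved. The work goes in short steps, Python scripts to look and compute and a shell command to move; the robot and the scene stay as the last step left them, time stands still between calls to the robot, and variables do not carry over. Pictures are saved under pics/ and viewed, at most 10 in all, crops included, and the job is handed in when it is done.

```bash
ls; mkdir -p pics; python3 - <<'E'
from bench import env
import cv2,numpy as np
for n in("scene","top"):
    c=env.camera(n); cv2.imwrite(f"pics/{n}0.png",c["image"][...,::-1]); np.savez(f"pics/{n}0.npz",**c)
    print(n,c.keys(),c["fov_y"],c["cx"],c["cy"],np.round(c["T"],4).tolist())
s=env.get_state();print(s)
E
```

```text
bench.py
inch.py
pics
scene dict_keys(['image', 'range_z', 'fov_y', 'cx', 'cy', 'T']) 47.426203170300816 308.20325950843585 236.7722579290437 [[-0.4538, 0.592, -0.666, -0.2678], [-0.8911, -0.3019, 0.3389, 0.584], [-0.0004, 0.7473, 0.6645, 0.772], [0.0, 0.0, 0.0, 1.0]]
top dict_keys(['image', 'range_z', 'fov_y', 'cx', 'cy', 'T']) 50.906147088373594 328.65329809847077 241.70505977364263 [[-0.0239, 0.9899, -0.1399, 0.2765], [-0.9997, -0.0231, 0.0068, 0.2442], [0.0035, 0.14, 0.9901, 0.9349], [0.0, 0.0, 0.0, 1.0]]
{'clock': 0.1, 'qpos': array([68.74301547, 30.77367485, -0.2545202 , 88.16458435,  0.1483248 ,
       61.15210513, -4.08020684]), 'qvel': array([ 0.02439848, -0.05854241, -0.10487826, -0.15822852,  0.07310162,
       -0.03366786, -0.11771503]), 'joint_torque': array([ 2.75040322e-03, -5.84557164e+01,  1.05209548e+00, -2.59770620e+01,
        1.26880212e-02,  4.70779240e-03, -5.34285661e-06]), 'eef_pos': array([ 0.19489097, -0.61950025,  0.23049788]), 'tool_rot': array([-1.79910164e+02,  5.98834528e-03,  1.74672344e+01]), 'wrist_force': array([-0.07117676,  0.45156678,  0.06284639]), 'torque': array([-0.01166958,  0.04248982,  0.00807095]), 'grip_force': 0.0, 'gripper_width': 0.08528845907167433}
```
Distortion? "any distortion"... not given, so none known. Images.

View pics/scene0.png

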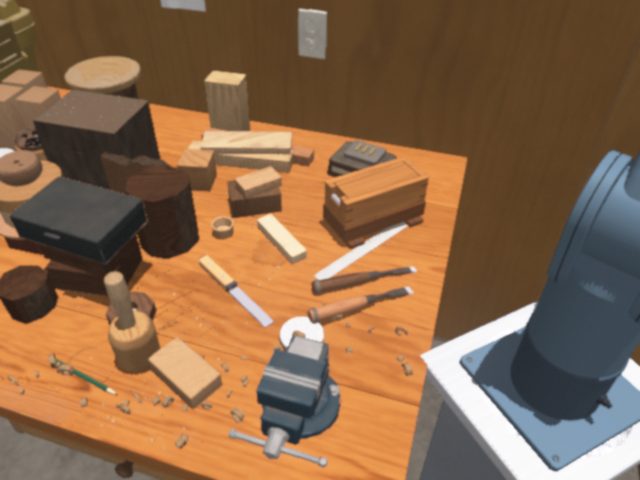

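View pics/top0.png

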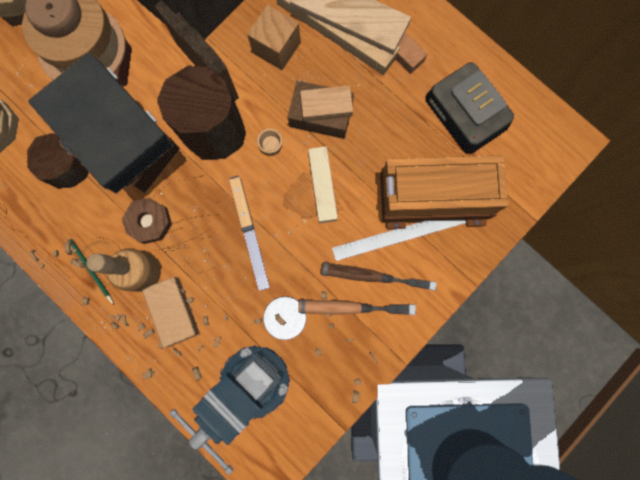

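The scene view shows the box at about (375,200), with its notch at (337,198). The pry bar's handle is at (218,272) and its blade tip at (270,323). In the top view the box spans (383–507,157–222), with the notch and pin at (390,187). The bar runs from (233,178) to (263,289), the strip lies at (323,185), the chisels are at (378,277) and (357,309), and the tin is at (285,318).

```bash
cat > h.py <<'E'
import numpy as np,cv2
from bench import env
def load(f): return dict(np.load(f))
def foc(c): return 240/np.tan(np.radians(float(c["fov_y"]))/2)
def ray(c,u,v):
    f=foc(c); d=np.stack([(np.asarray(u,float)-c["cx"])/f,-(np.asarray(v,float)-c["cy"])/f,-np.ones(np.shape(u))],-1)
    return c["T"][:3,3],d@c["T"][:3,:3].T
def plane(c,u,v,z):
    o,d=ray(c,u,v); return o+d*((z-o[2])/d[...,2])[...,None]
def cloud(c):
    v,u=np.mgrid[:480,:640]; o,d=ray(c,u,v); P=o+d*c["range_z"][...,None]; P[c["range_z"]==0]=np.nan; return P
def proj(c,P):
    p=(np.asarray(P)-c["T"][:3,3])@c["T"][:3,:3]; f=foc(c)
    return np.stack([c["cx"]+f*p[...,0]/-p[...,2],c["cy"]-f*p[...,1]/-p[...,2]],-1)
def tri(c1,p1,c2,p2):
    o1,d1=ray(c1,*p1);o2,d2=ray(c2,*p2)
    s=np.linalg.lstsq(np.stack([d1,-d2],1),o2-o1,rcond=None)[0]
    a,b=o1+s[0]*d1,o2+s[1]*d2; return (a+b)/2,np.linalg.norm(a-b)
E
python3 - <<'E'
from h import *
np.set_printoptions(precision=4,suppress=True)
C={n:load(f"pics/{n}0.npz") for n in("scene","top")}
roi={"top":dict(bar=(215,165,285,300),box=(370,145,520,235)),"scene":dict(bar=(190,250,285,335),box=(315,150,440,250))}
cen={}
for n,c in C.items():
    P=cloud(c); hsv=cv2.cvtColor(c["image"],cv2.COLOR_RGB2HSV)
    x0,y0,x1,y1=roi[n]["bar"]; h=hsv[y0:y1,x0:x1].astype(int)
    pb=P[20:460:1,20:,2]; b=P[y0:y1,x0:x1,2]
    print(n,"bench z near bar median",np.nanpercentile(b,[5,50,90,99]))
    # colours
    for nm,(hu,hv) in dict(handle=((228,262),(235,190)),).items(): print(hsv[272,218] if n=="scene" else hsv[203,242], hsv[305,250] if n=="scene" else hsv[260,257], hsv[300,280] if n=="scene" else hsv[260,230])
    z=P[...,2]; m=np.zeros((480,640),np.uint8); m[y0:y1,x0:x1]=(z[y0:y1,x0:x1]>0.009)*255
    r=cv2.minAreaRect(cv2.findNonZero(m)); print("handle range rect",r)
    x0,y0,x1,y1=roi[n]["box"]; m=np.zeros((480,640),np.uint8)
    m[y0:y1,x0:x1]=((z[y0:y1,x0:x1]>0.105)&(z[y0:y1,x0:x1]<0.125))*255
    q=P[m>0]; print("box top z",np.median(q[:,2]))
    r=cv2.minAreaRect((q[:,:2]*1000).astype(np.float32)); print("box rect mm",r,cv2.boxPoints(r).tolist())
    big=cv2.resize(c["image"][y0:y1,x0:x1],None,fx=4,fy=4,interpolation=cv2.INTER_CUBIC); 
    x0,y0,x1,y1=roi[n]["bar"]; b2=cv2.resize(c["image"][y0:y1,x0:x1],None,fx=2.4 if n=="top" else 3,fy=2.4 if n=="top" else 3,interpolation=cv2.INTER_CUBIC)
    W=max(big.shape[1],b2.shape[1]); C[n]["big"]=big; C[n]["b2"]=b2
a,b=C["top"]["big"],C["top"]["b2"]
out=np.zeros((max(a.shape[0],b.shape[0]),a.shape[1]+b.shape[1],3),np.uint8); out[:a.shape[0],:a.shape[1]]=a; out[:b.shape[0],a.shape[1]:]=b
print(out.shape); cv2.imwrite("pics/zt.png",out[...,::-1])
E
```

```text
scene bench z near bar median [-0.002   0.0005  0.0055  0.0178]
[ 20  97 250] [141   8 223] [ 14 166 231]
handle range rect ((241.5, 292.0), (84.0, 85.0), 90.0)
box top z 0.1119348335446651
box rect mm ((489.6939392089844, 38.68156814575195), (95.50403594970703, 200.752197265625), 1.5592225790023804) [[439.22833251953125, 137.72116088867188], [444.69085693359375, -62.95671081542969], [540.1595458984375, -60.35802459716797], [534.697021484375, 140.31985473632812]]
top bench z near bar median [-0.0035 -0.0006  0.0047  0.0172]
[ 17 108 236] [118  18 215] [ 13 167 169]
handle range rect ((253.70657348632812, 239.2177734375), (133.15579223632812, 16.748905181884766), 69.70823669433594)
box top z 0.11161157071341926
box rect mm ((489.5260009765625, 37.67767333984375), (88.85494232177734, 199.61415100097656), 0.6370521783828735) [[443.9915771484375, 136.984619140625], [446.21099853515625, -62.61719512939453], [535.0604248046875, -61.6292724609375], [532.8410034179688, 137.9725341796875]]
(360, 768, 3)
```

View pics/zt.png

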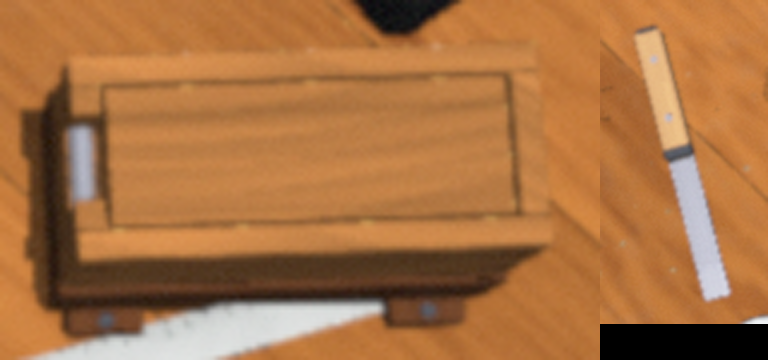

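The zoom shows the lid at crop (105–515, 75–225) and the grey pin at crop (82,163). The blade's sides and tip are clear of clutter.

```bash
python3 - <<'E'
from h import *
np.set_printoptions(precision=4,suppress=True)
C={n:load(f"pics/{n}0.npz") for n in("scene","top")}
roi={"top":(215,165,285,300),"scene":(190,250,285,335)}
cen={}
for n,c in C.items():
    hsv=cv2.cvtColor(c["image"],cv2.COLOR_RGB2HSV).astype(int); H,S,V=hsv[...,0],hsv[...,1],hsv[...,2]
    x0,y0,x1,y1=roi[n]; R=np.zeros((480,640),bool); R[y0:y1,x0:x1]=1
    for nm,m,z in(("handle",R&(S>60)&(S<140)&(V>175)&(H>12),.016),("blade",R&(S<60)&(V>150),.005)):
        m=cv2.morphologyEx(m.astype(np.uint8),cv2.MORPH_OPEN,np.ones((3,3)))
        k,l,st,ce=cv2.connectedComponentsWithStats(m); i=1+st[1:,4].argmax()
        v,u=np.nonzero(l==i); P=plane(c,u,v,z)[:,:2]
        r=cv2.minAreaRect((P*1000).astype(np.float32)); d=np.linalg.svd(P-P.mean(0),full_matrices=False)[2][0]
        cen[n,nm]=cv2.minAreaRect(np.stack([u,v],1).astype(np.float32))[0]
        print(n,nm,len(u),"ctr",r[0],"size",r[1],"dir",np.degrees(np.arctan2(d[1],d[0])))
for nm in("handle","blade"): print("tri",nm,*tri(C["top"],cen["top",nm],C["scene"],cen["scene",nm]))
c=C["top"];P=cloud(c);hsv=cv2.cvtColor(c["image"],cv2.COLOR_RGB2HSV).astype(int)
# pin
s=hsv[165:210,380:402]; m=(s[...,1]<70)&(s[...,2]>110); v,u=np.nonzero(m); u+=380;v+=165
print("pin",plane(c,u,v,.093).mean(0),[u.min(),u.max(),v.min(),v.max()],"range z",np.nanmedian(P[v,u],0))
# lid gap edges: darkest pixel by column/row, z=.112
g=cv2.cvtColor(c["image"],cv2.COLOR_RGB2GRAY).astype(float)
def sub(a,o): i=int(a.argmin()); w=np.clip(np.median(a)-a[max(0,i-1):i+2],0,None); return o+(w*np.arange(max(0,i-1),max(0,i-1)+len(w))).sum()/w.sum()
L=[]
for (ra,rb) in((160,169),(196,205)):
    u=np.arange(402,494); v=np.array([sub(g[ra:rb,k],ra) for k in u]); Q=plane(c,u,v,.112)[:,:2]
    vx,vy,x,y=cv2.fitLine(Q.astype(np.float32),cv2.DIST_HUBER,0,.001,.001).ravel(); print("edge",np.degrees(np.arctan2(vy,vx)),x,y,"at y=.05:",x+(0.05-y)*vx/vy)
for (ca,cb) in((393,402),(493,503)):
    v=np.arange(168,198); u=np.array([sub(g[k,ca:cb],ca) for k in v]); Q=plane(c,u,v,.112)[:,:2]; print("end y",np.median(Q[:,1]),Q[0],Q[-1])
# strip, chisels
for nm,(x0,y0,x1,y1) in dict(strip=(305,142,340,224),chA=(318,260,440,293),chB=(298,296,420,318),tin=(262,294,306,342)).items():
    q=P[y0:y1,x0:x1].reshape(-1,3); q=q[q[:,2]>.008]; print(nm,"min",np.nanpercentile(q,1,0),"max",np.nanpercentile(q,99,0))
E
```

```text
scene handle 409 ctr (488.4335021972656, 403.6744689941406) size (97.72815704345703, 24.479909896850586) dir -165.93181977476272
scene blade 539 ctr (378.7962646484375, 375.5761413574219) size (115.3116226196289, 21.260969161987305) dir -165.9918163540282
top handle 548 ctr (485.5537109375, 400.88922119140625) size (94.76312255859375, 21.15341567993164) dir -165.43785486469858
top blade 669 ctr (377.205810546875, 372.8247985839844) size (111.71887969970703, 20.967342376708984) dir -165.4889105083209
tri handle [0.486  0.4021 0.0153] 0.0025857242512265185
tri blade [0.3775 0.3739 0.0034] 0.0020870128790164253
pin [0.4908 0.131  0.093 ] [np.int64(387), np.int64(393), np.int64(176), np.int64(194)] range z [0.4916 0.1309 0.0914]
edge -89.30541 0.5194247 0.038765904 at y=.05: 0.5192885
edge -89.33261 0.4589196 0.0438604 at y=.05: 0.4588481
end y 0.12467670925167598 [0.5154 0.1236] [0.4654 0.1231]
end y -0.04802941463557597 [ 0.5115 -0.0477] [ 0.4615 -0.0481]
strip min [0.4463 0.2248 0.0152] max [0.5838 0.2693 0.0255]
chA min [0.3232 0.0793 0.0084] max [0.3666 0.253  0.0277]
chB min [0.2722 0.107  0.0084] max [0.3038 0.2951 0.0375]
tin min [0.2342 0.2838 0.0107] max [0.3055 0.3576 0.0371]
```

```bash
python3 - <<'E'
from h import *
C={n:load(f"pics/{n}0.npz") for n in("scene","top")}
Q=np.concatenate([cloud(c).reshape(-1,3) for c in C.values()]); Q=Q[np.isfinite(Q[:,0])&(Q[:,2]>.05)]
r=np.hypot(Q[:,0],Q[:,1]);a=np.degrees(np.arctan2(Q[:,1],Q[:,0]))
for k in range(-100,70,10):
    m=(a>=k)&(a<k+10)&(r>.32); print(k,m.sum(),[ (z, round(float(np.percentile(r[m&(Q[:,2]>z)],1)),2)) for z in(.05,.15,.25,.4) if (m&(Q[:,2]>z)).sum()>5])
m=(Q[:,2]>.1)&(abs(Q[:,0]-.5)<.25)&(abs(Q[:,1]-.4)<.3); 
for p in [(0.482,0.4005)]:
    d=np.hypot(Q[:,0]-p[0],Q[:,1]-p[1])
    for z in(.05,.1,.2,.3): print("clear of bar >z",z,d[Q[:,2]>z].min().round(3))
E
```

```text
-100 0 []
-90 0 []
-80 0 []
-70 0 []
-60 4140 [(0.05, 0.65), (0.15, 0.65), (0.25, 0.65)]
-50 8792 [(0.05, 0.65), (0.15, 0.65), (0.25, 0.65), (0.4, 0.65)]
-40 8136 [(0.05, 0.65), (0.15, 0.65), (0.25, 0.65)]
-30 10402 [(0.05, 0.67), (0.15, 0.67), (0.25, 0.67)]
-20 15241 [(0.05, 0.72), (0.15, 0.72), (0.25, 0.72)]
-10 15825 [(0.05, 0.45), (0.15, 0.8), (0.25, 0.8)]
0 16015 [(0.05, 0.45), (0.15, 0.91), (0.25, 0.91)]
10 21425 [(0.05, 0.46), (0.15, 0.96), (0.25, 1.13)]
20 14352 [(0.05, 0.67), (0.15, 0.95), (0.25, 1.44)]
30 21387 [(0.05, 0.72), (0.15, 0.72)]
40 26045 [(0.05, 0.75), (0.15, 0.75)]
50 8286 [(0.05, 0.65), (0.15, 0.67)]
60 4751 [(0.05, 0.37)]
clear of bar >z 0.05 0.095
clear of bar >z 0.1 0.095
clear of bar >z 0.2 0.217
clear of bar >z 0.3 0.547
```

Careful with the scale: shifts go in units of 50 mm and turns go in units of 5 degrees. That gives: -0.0283 m is -0.566, 0.0268 m is 0.536.

```bash

python3 inch.py '[[0.536,-0.566,-0.04,0,0,0,0.085],[0.536,-0.566,-0.04,0,0,0,0.085],[0.536,-0.566,-0.04,0,0,0,0.085],[0.536,-0.566,-0.04,0,0,0,0.085],[0.536,-0.566,-0.04,0,0,0,0.085]]' 120
python3 inch.py '[[0.536,-0.566,-0.04,0,0,0,0.085],[0.536,-0.566,-0.04,0,0,0,0.085],[0.536,-0.566,-0.04,0,0,0,0.085],[0.536,-0.566,-0.04,0,0,0,0.085],[0.536,-0.566,-0.04,0,0,0,0.085]]'
python3 inch.py '[[0.536,-0.566,-0.04,0,0,0,0.085],[0.536,-0.566,-0.04,0,0,0,0.085]]'
```

```text
clock: 0.52
eef_pos: [0.2807, -0.4428, 0.241]
tool_rot: [-180.0, 0.0, 17.5]
wrist_force: [1.9, -0.1, 0.5]
gripper_width: 0.0849
grip_force: 0.0
clock: 0.93
eef_pos: [0.366, -0.2678, 0.2513]
tool_rot: [-180.0, 0.0, 17.5]
wrist_force: [0.7, -0.4, 0.2]
gripper_width: 0.0848
grip_force: 0.0
clock: 1.1
eef_pos: [0.4001, -0.1977, 0.2553]
tool_rot: [180.0, 0.0, 17.5]
wrist_force: [1.5, -1.1, 0.1]
gripper_width: 0.085
grip_force: 0.0
```

```bash
cat > to.py <<'E'
# delta in tool axes from measured pose to a world TCP target: to.py x y z [roll pitch yaw]
import sys,numpy as np
from bench import env
from scipy.spatial.transform import Rotation as R
a=list(map(float,sys.argv[1:])); s=env.get_state(); r=R.from_euler("xyz",s["tool_rot"],degrees=True)
d=r.inv().apply(np.array(a[:3])-s["eef_pos"]); print("d",d.round(4),"len",np.linalg.norm(d).round(3))
if len(a)>3: print("rotvec",(r.inv()*R.from_euler("xyz",a[3:],degrees=True)).as_rotvec(degrees=True).round(2))
print(s["clock"],s["eef_pos"].round(4),s["tool_rot"].round(2),s["wrist_force"].round(1),s["qpos"].round(0))
E
python3 to.py 0.482 0.4005 0.15 180 0 14.4
```

```text
d [ 0.2576 -0.5461  0.1052] len 0.613
rotvec [0.   0.01 3.05]
1.1 [ 0.4001 -0.1977  0.2553] [1.800e+02 1.000e-02 1.745e+01] [ 1.5 -1.1  0.1] [ 33.  10. -14. 115.   3.  55. -55.]
```

```bash

python3 inch.py '[[0.344,-0.728,0,0,0,0,0.085],[0.344,-0.728,0,0,0,0,0.085],[0.344,-0.728,0,0,0,0,0.085],[0.344,-0.728,0,0,0,0,0.085],[0.344,-0.728,0,0,0,0,0.085]]' >/dev/null
python3 inch.py '[[0.344,-0.728,0,0,0,0,0.085],[0.344,-0.728,0,0,0,0,0.085],[0.344,-0.728,0,0,0,0,0.085],[0.344,-0.728,0,0,0,0,0.085],[0.344,-0.728,0,0,0,0,0.085]]' >/dev/null
python3 inch.py '[[0.344,-0.728,0,0,0,0,0.085],[0.344,-0.728,0,0,0,0,0.085],[0.344,-0.728,0,0,0,0,0.085],[0.344,-0.728,0,0,0,0,0.06],[0.344,-0.728,0,0,0,0.61,0.06]]' >/dev/null
python3 to.py 0.482 0.4005 0.005 180 0 14.4
```

```text
d [ 2.000e-04 -5.000e-04  2.497e-01] len 0.25
rotvec [0.04 0.05 0.  ]
2.35 [0.4821 0.4002 0.2547] [1.7996e+02 5.0000e-02 1.4400e+01] [ 0.6 -0.6  0.3] [ -23.   30.  -31.   89.   17.   65. -132.]
```

```bash

python3 inch.py '[[0,0,0.8,0,0,0,0.06],[0,0,0.8,0,0,0,0.06],[0,0,0.8,0,0,0,0.06],[0,0,0.8,0,0,0,0.06],[0,0,0.8,0,0,0,0.06]]' >/dev/null
python3 inch.py '[[0,0,0.5,0,0,0,0.06],[0,0,0.36,0,0,0,0.06],[0,0,0.16,0,0,0,0.06],[0,0,0,0,0,0,0.06]]' 
python3 inch.py '[[0,0,0,0,0,0,0],[0,0,0,0,0,0,0],[0,0,0,0,0,0,0],[0,0,0,0,0,0,0],[0,0,0,0,0,0,0]]'  60
python3 inch.py '[[0,0,0,0,0,0,0],[0,0,0,0,0,0,0],[0,0,0,0,0,0,0]]'  120
```

```text
clock: 3.1
eef_pos: [0.4809, 0.3975, 0.0021]
tool_rot: [179.9, 0.2, 14.4]
wrist_force: [-0.9, 0.4, -0.3]
gripper_width: 0.0601
grip_force: 0.0
clock: 3.52
eef_pos: [0.4832, 0.3998, 0.0062]
tool_rot: [-179.9, -0.2, 14.4]
wrist_force: [-0.9, -0.7, 6.8]
gripper_width: 0.0203
grip_force: 59.7
clock: 3.77
eef_pos: [0.4833, 0.3999, 0.0065]
tool_rot: [-179.9, -0.2, 14.4]
wrist_force: [-0.2, -1.2, 9.4]
gripper_width: 0.0185
grip_force: 118.1
```

```bash

python3 inch.py '[[0,0,-0.2,0,0,0,0],[0,0,-0.6,0,0,0,0],[0,0,-0.8,0,0,0,0],[0,0,-0.8,0,0,0,0],[0,0,-0.8,0,0,0,0]]'
python3 inch.py '[[0,0,-0.2,0,0,-1.388,0],[0,0,0,0,0,-1.388,0],[0,0,0,0,0,-1.388,0],[0,0,0,0,0,-1.388,0],[0,0,0,0,0,-1.388,0]]' >/dev/null
python3 inch.py '[[0,0,0,0,0,-1.388,0],[0,0,0,0,0,-1.388,0],[0,0,0,0,0,-1.388,0],[0,0,0,0,0,-1.388,0],[0,0,0,0,0,-1.388,0]]'  >/dev/null
python3 inch.py '[[0,0,0,0,0,-1.388,0],[0,0,0,0,0,0,0],[0,0,0,0,0,0,0]]'
python3 - <<'E'
from h import *
for n in("scene","top"):
    c=env.camera(n); np.savez(f"pics/{n}1.npz",**c); cv2.imwrite(f"pics/{n}1.png",c["image"][...,::-1])
a=cv2.imread("pics/scene1.png")[80:330,180:440];b=cv2.imread("pics/top1.png")[80:330,180:520]
cv2.imwrite("pics/v1.png",np.hstack([cv2.resize(a,None,fx=1.3,fy=1.3),cv2.resize(b,None,fx=1.3,fy=1.3)]))
E
python3 to.py 0.488 0.27 0.12 180 0 90.68
```

```text
clock: 4.18
eef_pos: [0.4817, 0.3982, 0.1666]
tool_rot: [180.0, 0.0, 14.4]
wrist_force: [0.6, 0.4, -1.6]
gripper_width: 0.0183
grip_force: 118.0
clock: 5.27
eef_pos: [0.4822, 0.3983, 0.1746]
tool_rot: [-180.0, 0.0, 90.5]
wrist_force: [-0.1, 0.6, -2.4]
gripper_width: 0.0183
grip_force: 118.1
d [-0.1286  0.0046  0.0546] len 0.14
rotvec [ 0.02  0.01 -0.11]
5.3667 [0.4822 0.3985 0.1746] [1.7998e+02 1.0000e-02 9.0570e+01] [ 0.4  0.1 -2.1] [-13.  40. -46.  93.  32.  61. -68.]
```

View pics/v1.png

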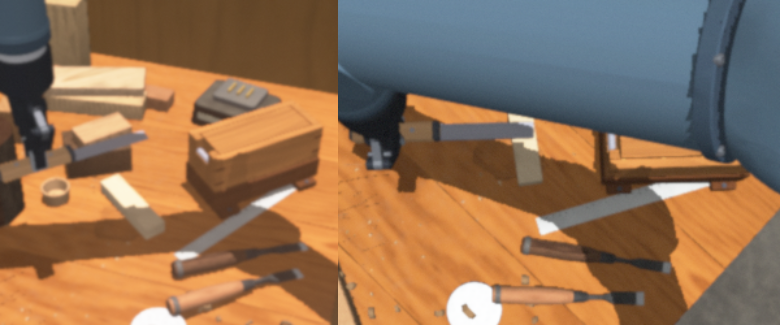

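The left half (scene view) shows the bar held level by its handle, with the tip at about (147,135). In the right half (top view) the blade runs from (440,132) to (534,130), pointing at the notch at (610,145).

```bash
cat > bar.py <<'E'
# blade axis from range points of both views: bar.py i zlo zhi ylo yhi
import sys
from h import *
np.set_printoptions(precision=4,suppress=True)
i=sys.argv[1]; zl,zh,yl,yh=map(float,sys.argv[2:])
for n in("scene","top"):
    c=load(f"pics/{n}{i}.npz"); P=cloud(c); S=cv2.cvtColor(c["image"],cv2.COLOR_RGB2HSV)[...,1]
    m=(P[...,2]>zl)&(P[...,2]<zh)&(P[...,1]>yl)&(P[...,1]<yh)&(abs(P[...,0]-.49)<.04)&(S<90)
    m=cv2.morphologyEx(m.astype(np.uint8),cv2.MORPH_OPEN,np.ones((2,2)))
    q=P[m>0]; 
    if len(q)<20: print(n,len(q)); continue
    sx,ix=np.polyfit(q[:,1],q[:,0],1); sz,iz=np.polyfit(q[:,1],q[:,2],1); y=np.percentile(q[:,1],[1,99])
    v,u=np.nonzero(m); e=[(u[k],v[k]) for k in(q[:,1].argmin(),q[:,1].argmax())]
    print(n,len(q),"y",y,"x@ends",ix+sx*y,"z top@ends",iz+sz*y,"pitch deg",np.degrees(np.arctan(-sz)),"yaw dev",np.degrees(np.arctan(-sx)),"px ends",e)
E
python3 bar.py 1 0.14 0.24 0.2 0.345
```

```text
** On entry to DLASCL parameter number  4 had an illegal value
 ** On entry to DLASCL parameter number  4 had an illegal value
 ** On entry to DLASCL parameter number  4 had an illegal value
 ** On entry to DLASCL parameter number  4 had an illegal value
 ** On entry to DLASCL parameter number  5 had an illegal value
 ** On entry to DLASCL parameter number  4 had an illegal valueTraceback (most recent call last):
  File "bar.py", line 12, in <module>
    sx,ix=np.polyfit(q[:,1],q[:,0],1); sz,iz=np.polyfit(q[:,1],q[:,2],1); y=np.percentile(q[:,1],[1,99])
          ~~~~~~~~~~^^^^^^^^^^^^^^^^^
    c, resids, rank, s = lstsq(lhs, rhs, rcond)
                         ~~~~~^^^^^^^^^^^^^^^^^
    x, resids, rank, s = _umath_linalg.lstsq(a, b, rcond,
                         ~~~~~~~~~~~~~~~~~~~^^^^^^^^^^^^^
                                             signature=signature)
                                             ^^^^^^^^^^^^^^^^^^^^
    raise LinAlgError("SVD did not converge in Linear Least Squares")
numpy.linalg.LinAlgError: SVD did not converge in Linear Least Squares
```

```bash
sed -i 's/q=P\[m>0\]; /m[~np.isfinite(P[...,2])]=0; q=P[m>0]/' bar.py; python3 bar.py 1 0.14 0.24 0.2 0.345
```

```text
scene 465 y [0.1601 0.3417] x@ends [0.599  0.4541] z top@ends [0.0682 0.195 ] pitch deg -34.921098718834955 yaw dev 38.58740265404489 px ends [(np.int64(293), np.int64(187)), (np.int64(239), np.int64(199))]
top 888 y [0.2328 0.3491] x@ends [0.4842 0.4837] z top@ends [0.1581 0.1545] pitch deg 1.7633346744261862 yaw dev 0.2737969172392058 px ends [(np.int64(331), np.int64(185)), (np.int64(260), np.int64(188))]
```

```bash
sed -i 's/m=cv2.morphologyEx.*/m=cv2.erode(m.astype(np.uint8),np.ones((3,3)))/; s/sx,ix=np/q0=q; q=q[abs(q[:,2]-np.median(q[:,2]))<.012]; sx,ix=np/; s/e=\[.*/e=0/' bar.py; python3 bar.py 1 0.14 0.24 0.2 0.345
```

```text
scene 310 y [0.2414 0.3406] x@ends [0.4821 0.4805] z top@ends [0.1727 0.1736] pitch deg -0.484981723960009 yaw dev 0.9098042490407607 px ends 0
top 700 y [0.2377 0.3419] x@ends [0.482  0.4809] z top@ends [0.1715 0.1726] pitch deg -0.605625877503317 yaw dev 0.6565821141789501 px ends 0
```

To row units: -0.0157 m is -0.314, 0.0143 m is 0.286, -0.1 degrees is -0.02.

```bash

python3 inch.py '[[-0.314,0.024,0.286,0,-0.02,-0.004,0],[-0.314,0.024,0.286,0,-0.02,-0.004,0],[-0.314,0.024,0.286,0,-0.02,-0.004,0],[-0.314,0.024,0.286,0,-0.02,-0.004,0],[-0.314,0.024,0.286,0,-0.02,-0.004,0]]' >/dev/null
python3 inch.py '[[0,0,0,0,0,0,0],[0,0,0,0,0,0,0]]'
python3 - <<'E'
from h import *
for n in("scene","top"):
    c=env.camera(n); np.savez(f"pics/{n}2.npz",**c); cv2.imwrite(f"pics/{n}2.png",c["image"][...,::-1])
a=cv2.imread("pics/scene2.png")[120:260,200:400];b=cv2.imread("pics/top2.png")[130:270,260:460]
cv2.imwrite("pics/v2.png",np.hstack([cv2.resize(a,None,fx=2,fy=2),cv2.resize(b,None,fx=2,fy=2)]))
E
python3 bar.py 2 0.08 0.12 0.15 0.265
python3 to.py 0.488 0.244 0.103 180 0 90.68
```

```text
clock: 5.95
eef_pos: [0.4892, 0.3192, 0.1028]
tool_rot: [-180.0, 0.6, 90.7]
wrist_force: [-0.8, -0.1, -0.8]
gripper_width: 0.0179
grip_force: 118.1
scene 218 y [0.1597 0.2596] x@ends [0.4899 0.4876] z top@ends [0.1021 0.1026] pitch deg -0.29763005197467 yaw dev 1.309877800508235 px ends 0
top 551 y [0.1605 0.2627] x@ends [0.4902 0.4889] z top@ends [0.102  0.1026] pitch deg -0.30751971693476443 yaw dev 0.7381208096377938 px ends 0
d [-0.0778 -0.0026  0.0018] len 0.078
rotvec [0.07 0.38 0.17]
6.05 [0.4894 0.3218 0.1042] [179.93   0.38  90.85] [ 0.6  0.9 -2.1] [ -7.  42. -44. 101.  36.  52. -66.]
```

View pics/v2.png

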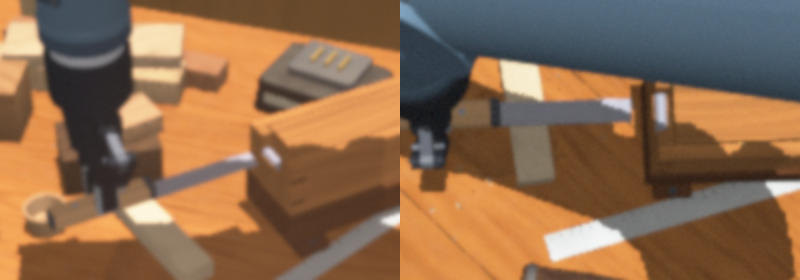

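The left half shows the tip just short of the notch. In the right half the blade centreline (row 111) meets the pin centre (row 108), so it is laterally aligned. I'm sliding in slowly.

```bash

python3 inch.py '[[0,-0.01,0.036,0,0,0,0],[-0.2,0,0,0,0,0,0],[-0.2,0,0,0,0,0,0],[-0.2,0,0,0,0,0,0]]'
python3 inch.py '[[-0.16,0,0,0,0,0,0],[-0.16,0,0,0,0,0,0],[0,0,0,0,0,0,0]]'
python3 to.py 0.488 0.244 0.102 180 0 90.68
```

```text
clock: 6.38
eef_pos: [0.4892, 0.289, 0.1016]
tool_rot: [180.0, 0.5, 90.9]
wrist_force: [0.2, 0.3, -2.3]
gripper_width: 0.0182
grip_force: 118.1
clock: 6.63
eef_pos: [0.4899, 0.2711, 0.1014]
tool_rot: [-180.0, 0.6, 90.7]
wrist_force: [-0.5, 0.4, -1.9]
gripper_width: 0.0183
grip_force: 118.1
d [-0.0271 -0.0023 -0.0003] len 0.027
rotvec [-0.01  0.62  0.02]
6.6333 [0.4899 0.2711 0.1014] [-179.99    0.62   90.7 ] [-0.5  0.4 -1.9] [ -2.  40. -44. 105.  36.  50. -63.]
```

```bash

python3 inch.py '[[-0.18,0,0,0,0,0,0],[-0.18,0,0,0,0,0,0],[-0.18,0,0,0,0,0,0],[0,0,0,0,0,0,0]]'
python3 inch.py '[[0,0,0.04,0,0,0,0],[0,0,0.04,0,0,0,0],[0,0,0,0,0,0,0]]'
python3 to.py 0.49 0.244 0.102 180 0 90.68
```

```text
clock: 6.97
eef_pos: [0.4901, 0.2441, 0.1015]
tool_rot: [-180.0, 0.6, 90.7]
wrist_force: [0.0, -0.2, -2.4]
gripper_width: 0.0182
grip_force: 118.1
clock: 7.22
eef_pos: [0.4897, 0.2474, 0.0976]
tool_rot: [-180.0, 0.5, 90.9]
wrist_force: [0.6, -0.9, -0.4]
gripper_width: 0.0178
grip_force: 118.3
d [-0.0034  0.0002 -0.0043] len 0.006
rotvec [-0.    0.49  0.22]
7.2167 [0.4897 0.2474 0.0976] [-180.      0.49   90.9 ] [ 0.6 -0.9 -0.4] [  1.  39. -44. 107.  36.  49. -61.]
```

```bash

python3 inch.py '[[-0.012,0,0.138,0,-0.7,0,0],[-0.012,0,0.138,0,-0.7,0,0],[0,0,0,0,0,0,0]]'
python3 inch.py '[[-0.012,0,0.138,0,-0.7,0,0],[-0.012,0,0.138,0,-0.7,0,0],[0,0,0,0,0,0,0]]'
python3 to.py 0.49 0.244 0.102 180 0 90.68
```

```text
clock: 7.47
eef_pos: [0.489, 0.2467, 0.0835]
tool_rot: [-180.0, 7.7, 91.1]
wrist_force: [-0.1, -1.2, 0.1]
gripper_width: 0.0179
grip_force: 118.3
clock: 7.72
eef_pos: [0.489, 0.2446, 0.0705]
tool_rot: [-180.0, 14.4, 91.1]
wrist_force: [-0.6, 2.2, 1.3]
gripper_width: 0.0182
grip_force: 118.5
d [-0.0085  0.001  -0.0303] len 0.032
rotvec [1.000e-02 1.444e+01 4.000e-01]
7.7167 [0.489  0.2446 0.0705] [-179.96   14.44   91.08] [-0.6  2.2  1.3] [-12.  44. -37. 102.  42.  59. -69.]
```

```bash
cat > look.py <<'E'
import sys
from h import *
i=sys.argv[1]
for n in("scene","top"):
    c=env.camera(n); np.savez(f"pics/{n}{i}.npz",**c); cv2.imwrite(f"pics/{n}{i}.png",c["image"][...,::-1])
    P=cloud(c); z=P[...,2]
    for y in(.115,.10,.08,.05,.02,-.01,-.04):
        m=(abs(P[...,0]-.489)<.022)&(abs(P[...,1]-y)<.006)&(z>.09)&(z<.2)
        if m.sum()>4: print(n,"lid y",y,m.sum(),np.nanmedian(z[m]).round(4),end="; ")
    print()
E
python3 look.py 3; python3 bar.py 3 0.06 0.112 0.14 0.195
python3 - <<'E'
import cv2,numpy as np
a=cv2.imread("pics/scene3.png")[140:260,220:420];b=cv2.imread("pics/top3.png")[140:260,260:460]
cv2.imwrite("pics/v3.png",np.hstack([cv2.resize(a,None,fx=2,fy=2,interpolation=2),cv2.resize(b,None,fx=2,fy=2,interpolation=2)]))
E
```

```text
scene lid y 0.115 87 0.1186; scene lid y 0.1 76 0.1183; scene lid y 0.08 76 0.1171; scene lid y 0.05 69 0.1158; scene lid y 0.02 72 0.1147; scene lid y -0.01 63 0.1135; scene lid y -0.04 59 0.1122; 
top lid y 0.115 101 0.118; top lid y 0.1 93 0.1179; top lid y 0.08 80 0.1171; top lid y 0.05 67 0.1157; top lid y 0.02 51 0.1144; top lid y -0.01 21 0.1135; 
scene 129 y [0.1439 0.189 ] x@ends [0.4903 0.4891] z top@ends [0.0945 0.0839] pitch deg 13.202138672629681 yaw dev 1.5078268328418742 px ends 0
top 284 y [0.143  0.1922] x@ends [0.49   0.4892] z top@ends [0.0946 0.0821] pitch deg 14.24078249628746 yaw dev 0.9314358319205607 px ends 0
```

View pics/v3.png

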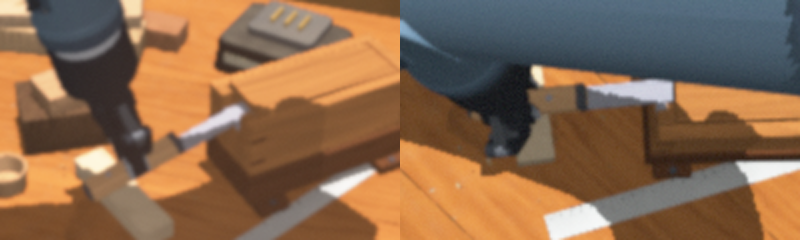

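The left half shows the handle rocked down and the blade under the lid, with the near end of the lid raised. Range data puts the lid end about 7 mm proud. I'll rock a little further and hold.

```bash

python3 inch.py '[[-0.012,0,0.138,0,-0.7,0,0]]'
python3 inch.py '[[-0.012,0,0.138,0,-0.7,0,0],[0,0,0,0,0,0,0]]'
python3 look.py 4;python3 to.py 0.49 0.244 0.102 180 0 90.68
```

```text
clock: 7.9
eef_pos: [0.491, 0.242, 0.066]
tool_rot: [179.9, 17.4, 90.7]
wrist_force: [-2.6, 8.0, 6.5]
gripper_width: 0.0179
grip_force: 119.5
clock: 8.07
eef_pos: [0.4891, 0.2381, 0.0568]
tool_rot: [-179.9, 21.4, 91.0]
wrist_force: [0.2, 2.5, 0.1]
gripper_width: 0.0185
grip_force: 118.4
scene lid y 0.115 116 0.127; scene lid y 0.1 70 0.1264; scene lid y 0.08 69 0.1246; scene lid y 0.05 67 0.1215; scene lid y 0.02 69 0.1183; scene lid y -0.01 64 0.1159; scene lid y -0.04 62 0.113; 
top lid y 0.115 70 0.1267; top lid y 0.1 56 0.126; top lid y 0.08 26 0.124; top lid y 0.05 5 0.1203; 
d [-0.0099  0.0002 -0.0437] len 0.045
rotvec [-1.00e-02  2.13e+01  1.80e-01]
8.1667 [0.4898 0.2374 0.0577] [-179.95   21.3    90.88] [ 0.5  3.  -0.4] [-17.  47. -34. 100.  44.  65. -72.]
```

```bash

python3 inch.py '[[0.004,0,-0.138,0,0.7,0,0],[0.004,0,-0.138,0,0.7,0,0],[0.004,0,-0.138,0,0.7,0,0],[0.004,0,-0.138,0,0.7,0,0],[0.004,0,-0.138,0,0.7,0,0]]'
python3 inch.py '[[0.004,0,-0.138,0,0.7,0,0],[0,0,0,0,0,0,0]]'
python3 to.py 0.489 0.244 0.1015 180 0.6 90.68
```

```text
clock: 8.58
eef_pos: [0.4905, 0.2448, 0.0919]
tool_rot: [179.9, 3.8, 90.7]
wrist_force: [-0.2, -0.2, -1.7]
gripper_width: 0.0182
grip_force: 118.2
clock: 8.75
eef_pos: [0.4917, 0.2424, 0.0989]
tool_rot: [179.9, 0.5, 90.5]
wrist_force: [0.6, -0.8, -1.9]
gripper_width: 0.0184
grip_force: 118.2
d [ 0.0016 -0.0027 -0.0027] len 0.004
rotvec [ 0.13 -0.14 -0.21]
8.75 [0.4917 0.2424 0.0989] [179.87   0.46  90.47] [ 0.6 -0.8 -1.9] [  1.  39. -44. 107.  36.  49. -61.]
```

Careful with the scale: shifts go in units of 50 mm and turns go in units of 5 degrees. That gives: 0.04 m is 0.8, 0.02 m is 0.4.

```bash

python3 inch.py '[[0,0,-0.05,0,0,0,0],[0.4,0,0,0,0,0,0],[0.7,0,0,0,0,0,0],[0.8,0,0,0,0,0,0],[0.8,0,0,0,0,0,0]]'
python3 inch.py '[[0.8,0,-0.2,0,0,1.4,0],[0.3,0,-0.2,0,0,1.4,0],[0,0,-0.2,0,0,1.4,0],[0,0,0,0,0,1.4,0],[0,0,0,0,0,1.4,0]]'
python3 inch.py '[[0,0,0,0,0,1.4,0],[0,0,0,0,0,1.4,0],[0,0,0,0,0,1.4,0],[0,0,0,0,0,1.4,0],[0,0,0,0,0,1.4,0]]'
python3 inch.py '[[0,0,0,0,0,1.2,0],[0,0,0,0,0,0,0],[0,0,0,0,0,0,0]]'
python3 look.py 5
python3 to.py 0.475 0.435 0.012 180 0 14.4
```

```text
clock: 9.17
eef_pos: [0.4876, 0.3833, 0.0988]
tool_rot: [180.0, 0.6, 90.8]
wrist_force: [0.2, 0.8, -2.0]
gripper_width: 0.018
grip_force: 118.3
clock: 9.58
eef_pos: [0.488, 0.4388, 0.1289]
tool_rot: [179.7, 0.4, 55.6]
wrist_force: [0.6, -0.7, -3.0]
gripper_width: 0.0182
grip_force: 118.2
clock: 10.0
eef_pos: [0.4878, 0.4377, 0.1282]
tool_rot: [179.5, 0.2, 20.6]
wrist_force: [0.2, -0.1, -2.7]
gripper_width: 0.0185
grip_force: 118.2
clock: 10.25
eef_pos: [0.4881, 0.4377, 0.1284]
tool_rot: [179.5, 0.1, 15.1]
wrist_force: [-0.2, 0.5, -2.2]
gripper_width: 0.0184
grip_force: 118.2
scene lid y 0.115 94 0.122; scene lid y 0.1 78 0.1214; scene lid y 0.08 67 0.12; scene lid y 0.05 68 0.118; scene lid y 0.02 63 0.1161; scene lid y -0.01 65 0.1143; scene lid y -0.04 66 0.1127; 

d [-0.0132 -0.0021  0.1164] len 0.117
rotvec [0.51 0.15 0.66]
10.35 [0.4884 0.4375 0.1283] [1.7949e+02 1.5000e-01 1.5060e+01] [ 1.2  0.4 -2.1] [ -28.   41.  -27.   90.   21.   55. -137.]
```

To row units: 0.035 m is 0.7, 0.03 m is 0.6, 0.3 degrees is 0.06.

```bash

python3 inch.py '[[-0.08,-0.014,0.7,0.05,0,0.06,0],[-0.08,-0.014,0.7,0.05,0,0.06,0],[-0.08,-0.014,0.6,0,0,0,0],[-0.02,0,0.28,0,0,0,0],[0,0,0.08,0,0,0,0]]'
python3 inch.py '[[0,0,0.04,0,0,0,0],[0,0,0.02,0,0,0,0],[0,0,0,0,0,0,0]]'
python3 inch.py '[[0,0,0,0,0,0,0.03],[0,0,0,0,0,0,0.05],[0,0,0,0,0,0,0.05],[0,0,0,0,0,0,0.05]]'
python3 inch.py '[[0,0,-0.2,0,0,0,0.06],[0,0,-0.6,0,0,0,0.08],[0,0,-0.8,0,0,0,0.085],[0,0,-0.8,0,0,0,0.085],[0,0,-0.8,0,0,0,0.085]]'
python3 to.py 0.487 0.22 0.2 180 0 90.68
```

```text
clock: 10.77
eef_pos: [0.4736, 0.434, 0.0076]
tool_rot: [179.9, 0.4, 14.4]
wrist_force: [0.7, -0.3, -2.0]
gripper_width: 0.0186
grip_force: 118.2
clock: 11.02
eef_pos: [0.4768, 0.4367, 0.0093]
tool_rot: [-179.9, -0.0, 14.3]
wrist_force: [-0.4, 0.4, -1.1]
gripper_width: 0.0182
grip_force: 118.2
clock: 11.35
eef_pos: [0.4759, 0.4359, 0.0083]
tool_rot: [-180.0, 0.1, 14.3]
wrist_force: [0.2, 0.0, 0.3]
gripper_width: 0.0498
grip_force: 0.0
clock: 11.77
eef_pos: [0.4755, 0.4355, 0.1701]
tool_rot: [-180.0, 0.1, 14.3]
wrist_force: [0.9, 0.4, -0.1]
gripper_width: 0.0852
grip_force: 0.0
d [-0.0421  0.2116 -0.0299] len 0.218
rotvec [ -0.1    0.09 -76.4 ]
11.7667 [0.4755 0.4355 0.1701] [-1.7998e+02  1.3000e-01  1.4280e+01] [ 0.9  0.4 -0.1] [ -27.   37.  -28.   91.   19.   58. -137.]
```

```bash

python3 inch.py '[[0,0,-0.6,0,0,-1.4,0.085],[0,0,0,0,0,-1.4,0.085],[0,0,0,0,0,-1.4,0.085],[0,0,0,0,0,-1.4,0.085],[0,0,0,0,0,-1.4,0.085]]' >/dev/null
python3 inch.py '[[0,0,0,0,0,-1.4,0.085],[0,0,0,0,0,-1.4,0.085],[0,0,0,0,0,-1.4,0.085],[0,0,0,0,0,-1.4,0.085],[0,0,0,0,0,-1.4,0.085]]' >/dev/null
python3 inch.py '[[0,0,0,0,0,-1.28,0.085],[-0.7,0,0,0,0,0,0.085],[-0.7,0,0,0,0,0,0.085],[-0.7,0,0,0,0,0,0.085],[0,0,0,0,0,0,0.085]]'
python3 look.py 6
python3 - <<'E'
from h import *
np.set_printoptions(precision=4,suppress=True)
for n in("scene","top"):
    c=load(f"pics/{n}6.npz"); P=cloud(c); z=P[...,2]
    m=(z>.1165)&(z<.128)&(P[...,1]>.05)&(P[...,1]<.135)&(abs(P[...,0]-.489)<.05)
    q=P[m]; print(n,len(q), np.percentile(q,[1,99],axis=0) if len(q) else 0)
    S=cv2.cvtColor(c["image"],cv2.COLOR_RGB2HSV)[...,1]
    m=(S<60)&(z<.012)&(abs(P[...,1]-.4)<.06)&(abs(P[...,0]-.37)<.08); print(" blade on bench",m.sum(),np.median(P[m],0))
E
python3 to.py 0.4884 0.111 0.15 180 0 90.68
python3 - <<'E'
import cv2,numpy as np
a=cv2.imread("pics/scene6.png")[120:360,180:440]
cv2.imwrite("pics/v6.png",cv2.resize(a,None,fx=2.4,fy=2.4,interpolation=2))
E
```

```text
clock: 13.02
eef_pos: [0.4792, 0.3222, 0.1971]
tool_rot: [-179.9, 0.4, 90.2]
wrist_force: [0.9, -0.6, -0.1]
gripper_width: 0.0851
grip_force: 0.0
scene lid y 0.115 83 0.1222; scene lid y 0.1 73 0.1211; scene lid y 0.08 71 0.12; scene lid y 0.05 70 0.1178; scene lid y 0.02 70 0.1161; scene lid y -0.01 64 0.1143; scene lid y -0.04 66 0.1128; 
top lid y 0.115 111 0.1215; top lid y 0.1 90 0.1208; top lid y 0.08 64 0.1198; top lid y 0.05 28 0.1177; 
scene 653 [[0.4578 0.0514 0.1167]
 [0.5188 0.1228 0.1245]]
 blade on bench 590 [0.371  0.4126 0.0052]
top 659 [[0.458  0.051  0.1166]
 [0.4915 0.1211 0.1242]]
 blade on bench 689 [0.3716 0.4101 0.004 ]
d [-0.2178  0.0086  0.0486] len 0.223
rotvec [-0.05  0.07 -0.2 ]
13.1167 [0.4781 0.3287 0.1983] [-1.7995e+02  7.0000e-02  9.0480e+01] [0.5 0.5 0. ] [ -5.  34. -47.  99.  29.  60. -62.]
```

View pics/v6.png

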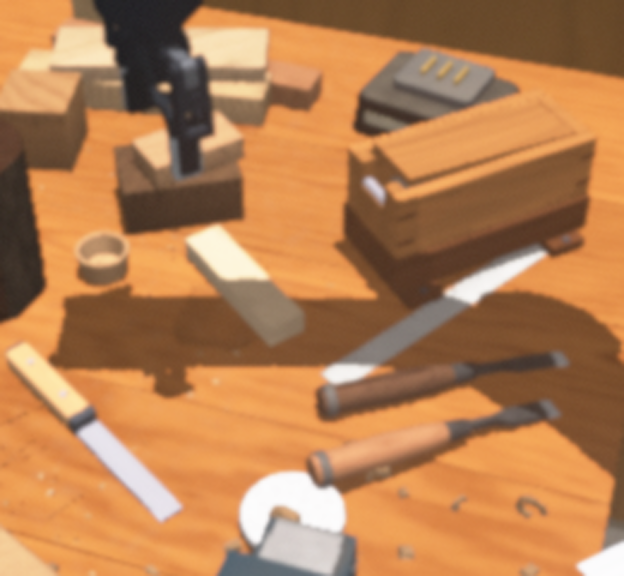

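The view shows the bar flat on the bench, blade end at crop (170,510). The lid's near end stands proud at crop (385,160), and the chisels and tin are undisturbed.

```bash

python3 inch.py '[[-0.726,0.028,0,0,0,0,0.068],[-0.726,0.028,0,0,0,-0.02,0.068],[-0.726,0.028,0,0,0,-0.02,0.068],[-0.726,0.028,0,0,0,0,0.068],[-0.726,0.028,0,0,0,0,0.068]]' >/dev/null
python3 inch.py '[[-0.726,0.028,0,0,0,0,0.068],[0,0,0.4,0,0.7,0,0.068],[0,0,0.4,0,0,0,0.068],[0,0,0.2,0,0,0,0.068],[0,0,0,0,0,0,0.068]]'
python3 to.py 0.4884 0.111 0.115 180 -3.5 90.68
```

```text
clock: 13.95
eef_pos: [0.4872, 0.1158, 0.1465]
tool_rot: [-179.7, -3.5, 91.0]
wrist_force: [-0.9, -0.1, -0.7]
gripper_width: 0.0677
grip_force: 0.0
d [-0.0068  0.0013  0.0311] len 0.032
rotvec [-0.3   0.    0.28]
13.95 [0.4872 0.1158 0.1465] [-179.72   -3.5    90.96] [-0.9 -0.1 -0.7] [ 21.  31. -48. 113.  27.  47. -40.]
```

```bash

python3 inch.py '[[-0.08,0.014,0.28,-0.06,0,0.04,0.068],[-0.06,0.012,0.28,0,0,0,0.068],[0,0,0.06,0,0,0,0.068],[0,0,0,0,0,0,0.068],[0,0,0,0,0,0,0.068]]'
python3 inch.py '[[0,0,0.04,0,0,0,0.068],[0,0,0,0,0,0,0.068]]'
python3 inch.py '[[0,0,0.04,0,0,0,0.068],[0,0,0,0,0,0,0.068]]'
python3 inch.py '[[0,0,0.02,0,0,0,0.068],[0,0,0,0,0,0,0.068]]'
python3 to.py 0.4884 0.111 0.107 180 -3.5 90.68
```

```text
clock: 14.37
eef_pos: [0.4902, 0.1112, 0.1174]
tool_rot: [179.8, -3.5, 90.8]
wrist_force: [-0.4, 0.5, -0.3]
gripper_width: 0.0682
grip_force: 0.0
clock: 14.53
eef_pos: [0.4902, 0.1103, 0.115]
tool_rot: [179.8, -3.5, 90.7]
wrist_force: [0.9, -0.3, 0.6]
gripper_width: 0.0682
grip_force: 0.0
clock: 14.7
eef_pos: [0.4898, 0.1099, 0.1124]
tool_rot: [179.8, -3.5, 90.6]
wrist_force: [-0.4, -0.3, 0.1]
gripper_width: 0.0678
grip_force: 0.0
clock: 14.87
eef_pos: [0.4897, 0.1099, 0.1113]
tool_rot: [179.8, -3.5, 90.6]
wrist_force: [0.1, -0.6, -0.0]
gripper_width: 0.0676
grip_force: 0.0
d [ 0.0008 -0.0013  0.0043] len 0.005
rotvec [ 0.16  0.02 -0.04]
14.8667 [0.4897 0.1099 0.1113] [179.84  -3.48  90.64] [ 0.1 -0.6 -0. ] [ 20.  34. -45. 114.  30.  43. -42.]
```

```bash

python3 inch.py '[[0,-0.01,0.04,0,0,0,0.068],[0,0,0,0,0,0,0.068]]'
python3 inch.py '[[0,-0.01,0.03,0,0,0,0.068],[0,0,0,0,0,0,0.068]]'
python3 inch.py '[[0,0,0.03,0,0,0,0.068],[0,0,0,0,0,0,0.068]]'
```

```text
clock: 15.03
eef_pos: [0.489, 0.11, 0.1091]
tool_rot: [179.9, -3.5, 90.6]
wrist_force: [-0.4, -0.5, -0.0]
gripper_width: 0.0682
grip_force: 0.0
clock: 15.2
eef_pos: [0.4885, 0.1102, 0.1076]
tool_rot: [179.9, -3.5, 90.6]
wrist_force: [-0.4, 0.4, 0.5]
gripper_width: 0.0679
grip_force: 0.0
clock: 15.37
eef_pos: [0.4886, 0.1103, 0.1061]
tool_rot: [179.8, -3.5, 90.7]
wrist_force: [-0.8, 0.3, 0.1]
gripper_width: 0.0681
grip_force: 0.0
```

```bash

python3 inch.py '[[0,0,-0.016,0,0,0,0.055],[0,0,0,0,0,0,0.05],[0,0,0,0,0,0,0.05],[0,0,0,0,0,0,0.05]]' 40
python3 inch.py '[[0,0,0,0,0,0,0.04],[0,0,0,0,0,0,0.04]]' 100
```

```text
clock: 15.7
eef_pos: [0.4892, 0.1104, 0.1077]
tool_rot: [179.8, -3.5, 90.6]
wrist_force: [-0.9, -0.8, 6.7]
gripper_width: 0.0592
grip_force: 45.7
clock: 15.87
eef_pos: [0.4894, 0.1105, 0.1081]
tool_rot: [179.8, -3.5, 90.6]
wrist_force: [-2.0, -0.7, 11.5]
gripper_width: 0.0571
grip_force: 109.4
```

```bash

python3 inch.py '[[0,0,-0.11,0,0.4,0,0.04],[0,0,-0.11,0,0.4,0,0.04],[0,0,-0.11,0,0.4,0,0.04],[0,0,0,0,0,0,0.04]]'
python3 look.py 7
```

```text
clock: 16.2
eef_pos: [0.4894, 0.1094, 0.1244]
tool_rot: [179.8, -9.7, 90.6]
wrist_force: [0.6, 4.6, 0.1]
gripper_width: 0.0572
grip_force: 106.3
scene lid y 0.115 110 0.1386; scene lid y 0.1 41 0.1369; scene lid y 0.08 19 0.1343; scene lid y 0.05 29 0.1286; scene lid y 0.02 63 0.1236; scene lid y -0.01 53 0.1183; scene lid y -0.04 56 0.1131; 
top lid y 0.115 205 0.138; top lid y 0.1 73 0.1364; top lid y 0.05 68 0.1274; top lid y 0.02 133 0.123; top lid y -0.01 177 0.1181; top lid y -0.04 173 0.1131;
```

```bash
python3 to.py 0.489 0.1105 0.25 180 0 90.68
```

```text
d [ 0.022   0.0004 -0.1241] len 0.126
rotvec [ 0.23 -9.6  -0.04]
16.3 [0.4891 0.1095 0.124 ] [179.77  -9.6   90.65] [-0.2  4.3 -0.2] [ 27.  34. -50. 115.  25.  41. -35.]
```

```bash

python3 inch.py '[[0.05,0,-0.3,0,0,0,0.04],[0.06,0,-0.36,0,0,0,0.04],[0.06,0,-0.36,0,0,0,0.04],[0.06,0,-0.36,0,0,0,0.04]]'
python3 inch.py '[[0.04,0,-0.28,0.04,-0.48,0,0.04],[0.03,0,-0.28,0,-0.48,0,0.04],[0.02,0,-0.28,0,-0.48,0,0.04],[0,0,-0.28,0,-0.48,0,0.04],[0,0,0,0,0,0,0.04]]'
python3 - <<'E'
from h import *
for n in("scene","top"):
    c=env.camera(n); np.savez(f"pics/{n}8.npz",**c); cv2.imwrite(f"pics/{n}8.png",c["image"][...,::-1])
    P=cloud(c); S=cv2.cvtColor(c["image"],cv2.COLOR_RGB2HSV)
    m=(P[...,2]>.18)&(P[...,2]<.3)&(abs(P[...,0]-.489)<.025)&(P[...,1]<.09)&(P[...,1]>-.09)&(S[...,1]>100)
    q=P[cv2.erode(m.astype(np.uint8),np.ones((3,3)))>0]
    if len(q)>10: s=np.polyfit(q[:,1],q[:,2],1); print(n,len(q),np.percentile(q,[2,98],axis=0).round(4).tolist(),"tilt",np.degrees(np.arctan(s[0])),"z@.1105",np.polyval(s,.1105))
E
python3 - <<'E'
import cv2,numpy as np
a=cv2.imread("pics/scene8.png")[60:340,180:480]
cv2.imwrite("pics/v8.png",cv2.resize(a,None,fx=2,fy=2,interpolation=2))
E
python3 to.py 0.489 0.33 0.25 180 0 90.68
```

```text
clock: 16.63
eef_pos: [0.488, 0.1082, 0.1938]
tool_rot: [179.9, -9.4, 90.7]
wrist_force: [0.3, -0.2, -0.6]
gripper_width: 0.0569
grip_force: 106.7
clock: 17.05
eef_pos: [0.4895, 0.1096, 0.2522]
tool_rot: [179.8, 0.2, 90.9]
wrist_force: [0.7, 1.0, -0.9]
gripper_width: 0.0568
grip_force: 106.8
scene 575 [[0.4682, -0.0411, 0.2638], [0.5079, 0.0761, 0.2675]] tilt 0.14182004462113657 z@.1105 0.26586760592699243
top 2461 [[0.4665, -0.0454, 0.2612], [0.5111, 0.0687, 0.2659]] tilt 0.17870365570922234 z@.1105 0.26379921346016083
d [ 0.2225  0.0034 -0.001 ] len 0.223
rotvec [-0.02  0.11  0.04]
17.15 [0.4884 0.1075 0.2494] [-1.7998e+02  1.1000e-01  9.0720e+01] [ 0.1 -0.1 -2.7] [ 26.  23. -54. 107.  22.  61. -36.]
```

View pics/v8.png

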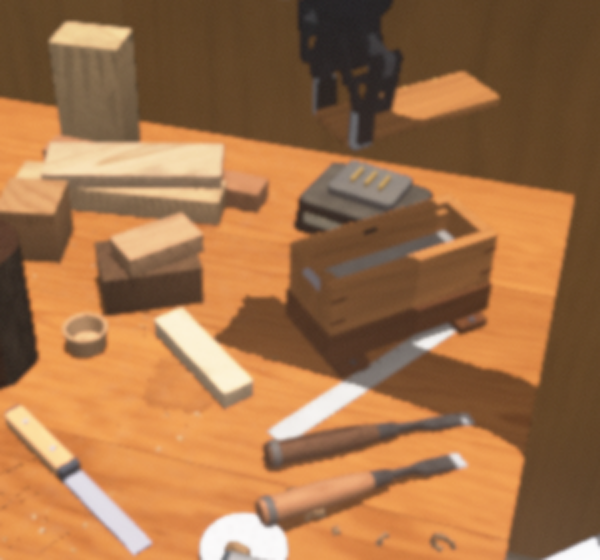

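The lid is level in the grip at crop (410,105) and the box is open. The bar lies at crop (75,475), and the chisels and tin are untouched.

```bash

python3 inch.py '[[0.4,0,0,0,0,0,0.04],[0.68,0.01,0,0,0,0,0.04],[0.76,0.01,0,0,0,0,0.04],[0.76,0.01,0,0,0,0,0.04],[0.76,0.01,0,0,0,0,0.04]]' >/dev/null
python3 inch.py '[[0.68,0,0,0,0,0.4,0.04],[0.4,0,0,0,0,1,0.04],[0,0,0,0,0,1.38,0.04],[0,0,0,0,0,1.38,0.04],[0,0,0,0,0,1.38,0.04]]' >/dev/null
python3 inch.py '[[0,0,0,0,0,1.38,0.04],[0,0,0,0,0,1.38,0.04],[0,0,0,0,0,1.38,0.04],[0,0,0,0,0,1.38,0.04],[0,0,0,0,0,1.38,0.04]]' 
python3 inch.py '[[0,0,0,0,0,1.38,0.04],[0,0,0,0,0,1,0.04],[0,0,0,0,0,0.44,0.04],[0,0,0,0,0,0,0.04]]' 
python3 to.py 0.511 0.361 0.02 180 0 14.4
```

```text
clock: 18.4
eef_pos: [0.4887, 0.3276, 0.2472]
tool_rot: [179.9, 0.2, 28.0]
wrist_force: [0.0, -0.3, -1.4]
gripper_width: 0.057
grip_force: 106.7
clock: 18.73
eef_pos: [0.4886, 0.3277, 0.2474]
tool_rot: [179.8, 0.2, 14.2]
wrist_force: [-0.1, -0.1, -0.8]
gripper_width: 0.0571
grip_force: 106.7
d [ 0.0307 -0.0274  0.2272] len 0.231
rotvec [ 0.17  0.2  -0.18]
18.7333 [0.4886 0.3277 0.2474] [179.83   0.2   14.22] [-0.1 -0.1 -0.8] [ -13.   28.  -34.   95.   17.   63. -128.]
```

Go down to about 0.03, then slowly the rest.

```bash

python3 inch.py '[[0.204,-0.182,0.2,0,0,0,0.04],[0.204,-0.182,0.5,0.04,0.04,0,0.04],[0.204,-0.182,0.6,0,0,0,0.04],[0,0,0.7,0,0,0,0.04],[0,0,0.7,0,0,0,0.04]]' >/dev/null
python3 inch.py '[[0,0,0.6,0,0,0,0.04],[0,0,0.5,0,0,0,0.04],[0,0,0.4,0,0,0,0.04],[0,0,0.16,0,0,0,0.04],[0,0,0,0,0,0,0.04]]' 
python3 look.py 9 >/dev/null
python3 - <<'E'
from h import *
for n in("scene","top"):
    c=load(f"pics/{n}9.npz"); P=cloud(c); S=cv2.cvtColor(c["image"],cv2.COLOR_RGB2HSV)
    m=(P[...,2]>.025)&(P[...,2]<.07)&(abs(P[...,0]-.42)<.07)&(abs(P[...,1]-.34)<.05)&(S[...,1]>100)
    q=P[cv2.erode(m.astype(np.uint8),np.ones((3,3)))>0]
    if len(q)>10: print(n,len(q),np.percentile(q,[2,50,98],axis=0).round(4).tolist(),np.degrees(np.linalg.lstsq(np.c_[q[:,:2],np.ones(len(q))],q[:,2],rcond=None)[0][:2]))
E
python3 to.py 0.511 0.361 0.0 180 0 14.4
```

```text
clock: 19.57
eef_pos: [0.5104, 0.3617, 0.0284]
tool_rot: [180.0, 0.1, 14.4]
wrist_force: [0.2, -0.4, -1.5]
gripper_width: 0.0571
grip_force: 106.7
scene 1555 [[0.357, 0.3052, 0.0388], [0.4181, 0.3415, 0.0419], [0.4825, 0.3783, 0.0448]] [0.41060426 0.1235201 ]
top 2196 [[0.3611, 0.304, 0.0396], [0.4224, 0.3403, 0.0428], [0.4852, 0.3765, 0.0459]] [0.32120902 0.14751145]
d [-0.0019  0.0024  0.0316] len 0.032
rotvec [-0.12 -0.15 -0.03]
19.6667 [0.5122 0.3637 0.0316] [-1.7988e+02 -1.5000e-01  1.4370e+01] [-0.1  0.1 -0.5] [ -21.   46.  -27.   97.   28.   44. -137.]
```

```bash

python3 inch.py '[[0,0,0.24,0,0,0,0.04],[0,0,0.2,0,0,0,0.04],[0,0,0.08,0,0,0,0.04],[0,0,0,0,0,0,0.04],[0,0,0,0,0,0,0.04]]' 
python3 inch.py '[[0,0,0.04,0,0,0,0.04],[0,0,0,0,0,0,0.04]]'
python3 inch.py '[[0,0,0.03,0,0,0,0.04],[0,0,0,0,0,0,0.04]]'
```

```text
clock: 20.08
eef_pos: [0.5117, 0.3637, 0.0051]
tool_rot: [-179.9, -0.1, 14.4]
wrist_force: [0.1, -0.9, -0.8]
gripper_width: 0.0567
grip_force: 106.7
clock: 20.25
eef_pos: [0.512, 0.3639, 0.0034]
tool_rot: [-179.9, -0.2, 14.4]
wrist_force: [-0.1, 0.2, -0.1]
gripper_width: 0.0572
grip_force: 106.7
clock: 20.42
eef_pos: [0.5119, 0.3638, 0.0018]
tool_rot: [-179.9, -0.1, 14.4]
wrist_force: [-0.5, 0.1, -1.4]
gripper_width: 0.057
grip_force: 106.7
```

```bash

python3 inch.py '[[0,0,0.04,0,0,0,0.04],[0,0,0,0,0,0,0.04]]'
python3 inch.py '[[0,0,0.03,0,0,0,0.04],[0,0,0,0,0,0,0.04]]'
python3 inch.py '[[0,0,0.02,0,0,0,0.04],[0,0,0,0,0,0,0.04]]'
python3 inch.py '[[0,0,0.02,0,0,0,0.04],[0,0,0,0,0,0,0.04]]'
```

```text
clock: 20.58
eef_pos: [0.5118, 0.3637, -0.0005]
tool_rot: [-179.9, -0.1, 14.4]
wrist_force: [-0.3, -1.1, -1.1]
gripper_width: 0.0568
grip_force: 106.7
clock: 20.75
eef_pos: [0.5118, 0.3637, -0.002]
tool_rot: [-179.9, -0.1, 14.4]
wrist_force: [0.5, -0.8, -0.8]
gripper_width: 0.0566
grip_force: 106.7
clock: 20.92
eef_pos: [0.5119, 0.3638, -0.0028]
tool_rot: [-179.9, -0.1, 14.4]
wrist_force: [0.7, -0.3, -0.1]
gripper_width: 0.0568
grip_force: 106.7
clock: 21.08
eef_pos: [0.512, 0.3638, -0.0034]
tool_rot: [-179.9, -0.1, 14.4]
wrist_force: [-1.9, -1.4, 2.3]
gripper_width: 0.0572
grip_force: 107.1
```

```bash

python3 inch.py '[[0,0,0,0,0,0,0.065],[0,0,0,0,0,0,0.075],[0,0,0,0,0,0,0.08],[0,0,0,0,0,0,0.08],[0,0,0,0,0,0,0.08]]' 20
python3 inch.py '[[0,0,-0.2,0,0,0,0.08],[0,0,-0.4,0,0,0,0.08],[0,0,-0.8,0,0,0,0.08],[0,0,-0.8,0,0,0,0.08],[0,0,-0.8,0,0,0,0.08]]' 
python3 inch.py '[[0,0,-0.6,0,0,0,0.08],[0,0,0,0,0,0,0.08],[0,0,0,0,0,0,0.08]]'
python3 look.py 10 >/dev/null
python3 - <<'E'
from h import *
for n in("scene","top"):
    c=load(f"pics/{n}10.npz"); P=cloud(c)
    m=(P[...,2]>.006)&(P[...,2]<.03)&(abs(P[...,0]-.43)<.06)&(abs(P[...,1]-.335)<.03)
    q=P[m]; print(n,len(q),np.percentile(q,[2,50,98],axis=0).round(4).tolist())
a=cv2.imread("pics/scene10.png")[120:360,160:460]
cv2.imwrite("pics/v10.png",cv2.resize(a,None,fx=2,fy=2,interpolation=2))
E
```

```text
clock: 21.5
eef_pos: [0.5119, 0.3638, -0.0037]
tool_rot: [-179.9, -0.1, 14.4]
wrist_force: [-0.5, 0.2, -0.8]
gripper_width: 0.0801
grip_force: 0.0
clock: 21.92
eef_pos: [0.5112, 0.3633, 0.1485]
tool_rot: [-179.9, -0.1, 14.4]
wrist_force: [0.2, 0.4, -0.5]
gripper_width: 0.0797
grip_force: 0.0
clock: 22.17
eef_pos: [0.5126, 0.3643, 0.1792]
tool_rot: [-179.8, -0.4, 14.4]
wrist_force: [0.2, -0.5, -0.4]
gripper_width: 0.0798
grip_force: 0.0
scene 1205 [[0.372, 0.3076, 0.0074], [0.42, 0.3389, 0.0105], [0.4854, 0.364, 0.0133]]
top 1736 [[0.3729, 0.3079, 0.0067], [0.4235, 0.3388, 0.0096], [0.4867, 0.3645, 0.0129]]
```

View pics/v10.png

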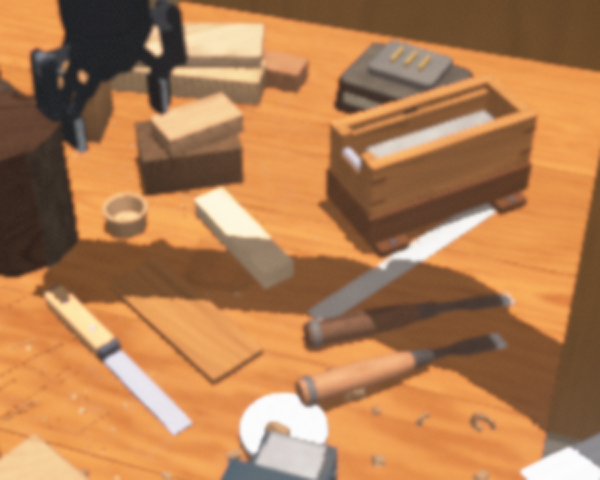

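The lid lies flat at crop (190,325) with its top about 10 mm high. The bar is beside it on the bench, the bystanders are in place and the gripper is clear.

```bash
python3 -c "
from bench import env
print(env.finish_job())"
```

```text
the job is handed in; nothing more can be done
None
```

The lid was prised up with the pry bar, lifted out and laid flat on the bench beside the bar; the chisels and tin look undisturbed in the last picture, and I handed the job in at about 22 s (it returned no verdict).

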